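Dispense one test cassette and slide it onto the work sheet

TASK

Press the plunger of the test-cassette dispenser all the way down once and let it come back up, so that a single cassette comes out onto the counter in front of it. Then, without picking it up, push that cassette sideways along the counter with your fingertips until it lies flat and wholly on the sheet of paper. Leave the other cassettes in the dispenser, do not disturb the other things around, and finish clear of everything.

Things in the scene. Friction and masses are not known exactly. Their poses are not given: they have to be found in the camera images.
- dispenser: Grey fixed dispenser, 128 (x) x 86 (y) mm. Origin on the counter, z up; its -x points out of the mouth, roughly to the robot. In its frame: front face and mouth at x = -75 mm; clear open-topped magazine with the stack, 68 mm high, x = -75 to -30; behind it the 61 mm high drive housing, to x = 53, with the plunger on top at x = 10, y = 0. Its base is 4 mm thick: the cassette drops off it.
- plunger (a joint): Plunger travel in m: 0 up (spring return), 0.028 down on its stop; straight down, 3 N at the top to 9 N at the bottom, more if fast. A pusher moves 2 mm per mm and slides the lowest cassette out of the mouth; after a full press it lies lengthwise along the dispenser's y, its middle 105 mm (to 125 if fast) in front of the origin. As it rises the next cassette drops in; a second press ejects it.
- plunger_top (a point): Middle of the flat top of the black mushroom head of the plunger, 34 mm across the head (24 mm across the flat), 110 mm above the counter when up, 82 mm when fully down.
- cassette_1: The lowest cassette of the stack, the one that comes out first: a flat white plastic test cassette, 40 (its x) x 70 (its y) x 9 (z) mm, 14 g, with three result windows and three sample wells on top. Origin at the centre of its underside, z up. In the magazine it lies with its y along the dispenser's y, centred 51 mm in front of the dispenser's origin, underside 4 mm above the counter.
- corner_1 (a point): Corner of cassette_1 at its x = -20, y = -35 mm, on the underside.
- corner_2 (a point): Corner of cassette_1 at its x = -20, y = +35 mm, on the underside.
- corner_3 (a point): Corner of cassette_1 at its x = +20, y = -35 mm, on the underside.
- corner_4 (a point): Corner of cassette_1 at its x = +20, y = +35 mm, on the underside.
- cassette_2: The next cassette, same make, lying on cassette_1; it must stay in the magazine (it drops by 9 mm when the first has gone).
- cassette_3: Third cassette of the stack, stays in the magazine.
- cassette_4: Top cassette of the stack, stays in the magazine.
- sheet: A5 sheet of white paper lying flat on the counter (fixed, paper-thin, no edge to catch on), 210 (x) x 148 (y) mm, to the left or the right of the dispenser's mouth. Origin at its centre, on the counter; x roughly away from the robot. The dropper bottle stands on its far half; the near half is free.
- dropper: Bystander: small clear dropper bottle, 24 mm across, 52 mm tall, standing loose on the far part of the sheet, 70 to 80 mm beyond the middle of the sheet. Origin at the centre of its foot.
- tray: Bystander: shallow steel tray with packed swabs, 200 (x) x 130 (y) x 26 mm, loose, on the other side of the mouth from the sheet. Origin at the centre of its underside.
- marker: Bystander: marker pen lying on the counter between the dispenser's mouth and the robot, 120 mm long along its y, 12 mm thick. Origin at the middle of its underside.
- timer: Bystander: white kitchen-style timer, 62 x 62 x 18 mm, lying behind the dispenser. Origin at the centre of its underside.
- jar: Bystander: clear specimen jar with a white screw lid, 44 mm across, 60 mm tall, standing loose to one side of the dispenser, behind the sheet or the tray. Origin at the centre of its foot.
Not all that is in view belongs to the job. What is shaped like the dispenser but orange or yellow is not meant.

How it is judged:
By the outcome, as a careful person would: the job done as asked, in the order asked, and still so for the second after the job is handed in, with the robot touching nothing.
It also fails if it takes over 48 s, if anything falls off the work surface, if the arm or the gripper's body presses on something with over 40 N, if the wrist force passes 120 N, or if a joint passes its speed limit or range.

ROBOT

A 6-joint arm with a two-finger parallel gripper is mounted at the origin on the work surface. World frame = base frame: x ahead of the robot, y to its left, z up, the work surface at z = 0. Lengths are in mm, angles in rad, forces in N, time in s.
With the tool pointing down it reaches from about 300 to 850 mm from the base axis. Payload 4.2 kg.
Tool frame: the origin (TCP) lies on the centre line of the jaws, within the pads' length; the fingertips stand 8 mm ahead of it and the grasp point (between the pads) lies 11 mm behind it; z points along the fingers, x is the direction in which the jaws open and shut, and the axes are right-handed (so a half turn about z gives the same grasp; the last joint's range is limited). The gripper opens to 91 mm and grips with 3 to 60 N. Pads are 32 mm wide; open, the fingers measure 118 mm over their backs; the gripper's body (76 mm by 178 mm) begins 60 mm behind the grasp point.
Start: joints at [1.114, 0.32, 1.565, -0, 1.257, -0.02], TCP at [243.255, 521.031, 188.776] pointing down, gripper open.
Joint ranges: [-3.11, 3.11], [-0.84, 2.01], [0.21, 2.61], [-1.34, 4.49], [0.05, 2.63], [-2.56, 2.56]. Speed limits (rad/s): [2.57, 2.57, 3.14, 3.14, 3.14, 3.14].

INTERFACE

Orientations are given as a 3x3 rotation matrix whose columns are the frame's x, y, z axes.
In Python, from station import r gives the robot as it stands. The module is installed in compiled form; this text tells all that it offers.
- The arm moves only by the tool move_arm, never from a script. Its arguments are lists of equal length, an entry for each row: "delta_rot": the turn, a rotation vector about the tool's x, y, z in degrees, a list of three; "xyz": the shift along the tool's x, y, z in mm, a list of three; "fingers": the closure, from 0 (fully open) to 1 (shut). A call has 1 to 5 rows; each row shifts and turns the commanded pose from where the row before left it, along the tool's axes as they then stand; what a row does not reach is not made up. A row lasts 1/10 s, in which the tool goes at most 50 mm and 8.59 degrees, less where a joint would pass 70% of its speed; a pose out of reach is approached as far as the arm can. A call is refused whole if a number of a shift passes 50 or a number of a turn 8.59, either way. A call with a gripper value outside its range is refused whole. The fingers move at their own pace and stop on an object; "newtons" is the grip in N (left out, the last holds). Time passes only in rows, so rows that do not move let the fingers close. It gives the time, the measured TCP pose, the force and the opening at its end, in the units of the state.
- r.read_state(): the state, without advancing time (a new reading comes with each control period).
- r.capture(name): name is "scene" or "top" or "wrist"; returns the picture (480x640x3 uint8, red, green, blue); there is no depth.
- r.camera_info(name): a dict with "camera_matrix" (3x3 intrinsics, pixels), "R" (3x3) and "t" (3): a world point X has camera coordinates R X + t. Camera axes: x right, y down, z forward; pixel columns grow to the right and rows downward; lengths in mm; the calibration is good to about 2 mm. The wrist camera is an equidistant fisheye: a pixel r from the principal point sees the ray r / f radians off the axis. A picture is of the moment at which its call begins: read the wrist's pose just before it. camera_info takes no time and is no camera call; for the wrist camera it gives the pose at the moment of the call.
- r.finish_job(): hands the job in, once; it reports no verdict.
Trained networks look in the newest picture that a camera, given by its name, has taken for a name from the list of things; names that differ only in an ending like _2 or _b are one class to them, and where a whole thing is asked for, a point or a joint stands for the part that bears it (a point fixed in the world has none). Each returns a list of dicts, best first, with "score" (0 to 1); they miss things now and then, are a little off and sometimes report something else, mostly with a low value. They report only what shows in the picture. A call takes as long as a camera call. They do not tell look-alikes from the thing itself.
- r.find_in(camera, thing): "extent" ([left, top, right, bottom] in pixels, round what is visible of it).
- r.masks_of(camera, thing): "region" (480x640 bool, what is visible of it) and "extent" ([left, top, right, bottom] in pixels, round what is visible of it).
The state is a dict: "t": time; "joint_positions": joint angles; "joint_vel": joint speeds; "effort": joint torques, N m; "position": TCP position; "tool_rot": TCP orientation; "ft_force": force on the tool from outside, world axes, zero at the start; "ft_torque": the same for the moment, N m; "gripper_width": finger opening in mm.
Only numpy, scipy, OpenCV 4.12 (cv2) and the standard library are available. Lean on these libraries where they do the work, as an engineer would, in place of code of your own. Each camera call takes 0.05 s, during which the arm holds its last target. There are 200 camera calls.

## Working session

There is one attempt and no reset: what is moved stays moved. The work goes in short steps, Python scripts to look and compute and a tool call to move; the robot and the scene stay as the last step left them, time stands still between calls to the robot, and variables do not carry over. Pictures are saved under pics/ and viewed, about 8 in all and at most 12, crops included, and the job is handed in when it is done.

Besides the shell and the picture viewer there is one more tool, called after "Request:" as a command line: name --argument value ..., lists and objects as JSON in quotes. move_arm: Moves the arm, as the interface text tells. Its arguments: {"type":"object","properties":{"delta_rot":{"type":"array"},"xyz":{"type":"array"},"fingers":{"type":"array"},"newtons":{"type":"number"}},"required":["delta_rot","xyz","fingers"]}

```bash
mkdir -p pics; python3 - <<'E'
from station import r
import cv2,numpy as np
s=r.read_state();print(s['t'],s['position'],np.round(s['tool_rot'],3).tolist(),s['ft_force'],s['gripper_width'])
for c in ['scene','top']:
    im=r.capture(c);cv2.imwrite(f'pics/{c}1.png',im[:,:,::-1])
    i=r.camera_info(c);print(c,np.round(i['camera_matrix'],1).tolist(),np.round(i['R'],3).tolist(),np.round(i['t'],1).tolist())
    for th in ['dispenser','plunger_top','cassette_1','sheet','dropper','tray','marker','timer','jar']:
        print(th,[(round(d['score'],2),np.round(d['extent']).tolist()) for d in r.find_in(c,th)][:4])
print(r.read_state()['t'])
E
```

```text
0.0 [243.0042784  520.51772461 187.91825481] [[0.423, 0.906, -0.001], [0.906, -0.423, -0.002], [-0.002, -0.0, -1.0]] [-0.09569465 -0.06110131 -0.50163289] 91.19279412541718
scene [[446.9, 0.0, 319.1], [0.0, 446.9, 237.4], [0.0, 0.0, 1.0]] [[0.159, 0.987, 0.004], [0.751, -0.119, -0.65], [-0.641, 0.106, -0.76]] [-95.0, -349.0, 1393.3]
dispenser [(0.73, [461.0, 236.0, 540.0, 307.0]), (0.64, [106.0, 212.0, 166.0, 277.0]), (0.61, [349.0, 156.0, 397.0, 212.0]), (0.6, [288.0, 244.0, 339.0, 317.0])]
plunger_top [(0.66, [376.0, 164.0, 385.0, 174.0]), (0.62, [200.0, 169.0, 219.0, 190.0]), (0.59, [114.0, 226.0, 129.0, 247.0]), (0.52, [306.0, 262.0, 321.0, 280.0])]
cassette_1 [(0.72, [298.0, 258.0, 325.0, 265.0])]
sheet [(0.71, [359.0, 222.0, 444.0, 299.0])]
dropper [(0.71, [386.0, 271.0, 397.0, 292.0])]
tray [(0.74, [183.0, 232.0, 244.0, 313.0])]
marker [(0.49, [291.0, 214.0, 337.0, 218.0])]
timer [(0.85, [349.0, 312.0, 384.0, 340.0]), (0.35, [292.0, 243.0, 339.0, 317.0]), (0.27, [308.0, 262.0, 323.0, 282.0])]
jar [(0.51, [289.0, 244.0, 339.0, 318.0])]
top [[438.3, 0.0, 317.3], [0.0, 438.3, 237.9], [0.0, 0.0, 1.0]] [[-0.027, -1.0, -0.006], [-0.994, 0.028, -0.103], [0.103, 0.004, -0.995]] [4.4, 550.8, 907.5]
dispenser [(0.93, [400.0, 326.0, 460.0, 399.0]), (0.89, [199.0, 314.0, 249.0, 388.0]), (0.85, [485.0, 247.0, 538.0, 313.0]), (0.57, [297.0, 178.0, 345.0, 243.0])]
plunger_top [(0.82, [520.0, 259.0, 536.0, 274.0]), (0.78, [311.0, 185.0, 325.0, 203.0]), (0.68, [209.0, 333.0, 225.0, 350.0]), (0.63, [98.0, 177.0, 117.0, 192.0])]
cassette_1 [(0.58, [304.0, 219.0, 337.0, 238.0])]
sheet [(0.8, [187.0, 195.0, 259.0, 286.0]), (0.62, [396.0, 156.0, 422.0, 181.0])]
dropper [(0.63, [235.0, 200.0, 249.0, 211.0])]
tray [(0.71, [390.0, 197.0, 455.0, 294.0])]
marker [(0.82, [278.0, 301.0, 333.0, 319.0])]
timer [(0.74, [260.0, 144.0, 292.0, 177.0])]
jar [(0.85, [395.0, 159.0, 419.0, 181.0]), (0.31, [387.0, 199.0, 458.0, 292.0])]
1.0
```

View pics/top1.png

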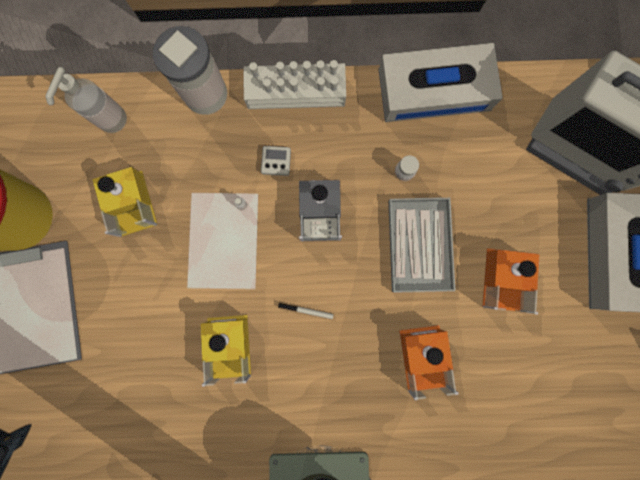

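View pics/scene1.png

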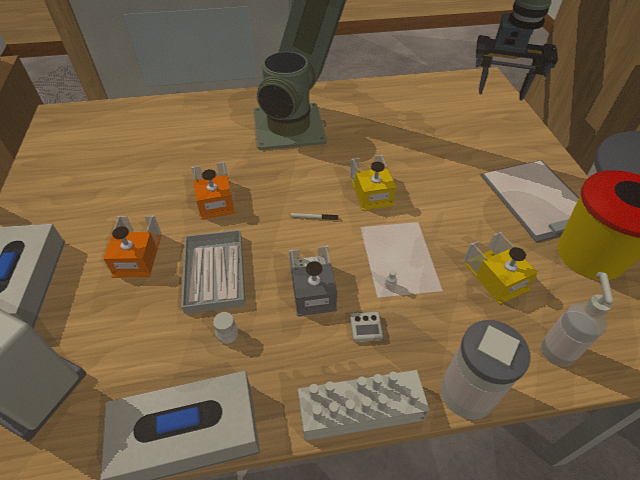

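The grey dispenser is at top (320,210), the only one that is neither orange (512,280; 428,358) nor yellow (123,200; 225,347), and it holds the white cassettes. The sheet is at (223,241), with the dropper on its far half. The tray is at (422,245), the marker at (305,310), the timer at (276,160) and the jar at (407,168). Next I confirm the dispenser in a crop and measure.

```bash
cat > h.py <<'E'
from station import r
import cv2,numpy as np
def back(c,uv,z):
    i=r.camera_info(c);K=np.array(i['camera_matrix']);R=np.array(i['R']);t=np.array(i['t'])
    C=-R.T@t;d=R.T@np.linalg.inv(K)@np.array([uv[0],uv[1],1.]);return C+d*(z-C[2])/d[2]
def proj(c,X):
    i=r.camera_info(c);p=np.array(i['camera_matrix'])@(np.array(i['R'])@np.array(X,float)+np.array(i['t']));return p[:2]/p[2]
def mask(c,th,near):
    best=[m for m in r.masks_of(c,th) if m['extent'][0]-8<near[0]<m['extent'][2]+8 and m['extent'][1]-8<near[1]<m['extent'][3]+8]
    return best[0]['region'].astype(np.uint8) if best else None
def rect(c,m,z):
    ct=max(cv2.findContours(m,0,2)[0],key=cv2.contourArea)[:,0]
    w=np.array([back(c,p,z)[:2] for p in ct],np.float32);return cv2.minAreaRect(w),cv2.boxPoints(cv2.minAreaRect(w))
E
python3 - <<'E'
from h import *
a=r.capture('top')
for th,n,z in [('sheet',(223,241),0),('tray',(422,245),26),('marker',(305,310),6),('timer',(276,160),18),('jar',(407,168),60),('dropper',(241,205),30),('dispenser',(320,210),61),('plunger_top',(319,193),110),('cassette_1',(320,228),40)]:
    m=mask('top',th,n)
    if m is None: print(th,None);continue
    q,b=rect('top',m,z);print(th,m.sum(),np.round(q[0]),np.round(q[1]),round(q[2],1),np.round(b).tolist())
b=r.capture('scene')
m=mask('scene','plunger_top',(314,268))
if m is not None:
    q,_=rect('scene',m,110);print('scene plunger',q)
A=cv2.resize(a[165:260,180:360],None,fx=4.4,fy=4.4,interpolation=cv2.INTER_CUBIC)
cv2.imwrite('pics/c1.png',A[:,:,::-1])
E
```

```text
sheet 6239 [556. 198.] [149. 209.] 87.9 [[448.0, 127.0], [658.0, 120.0], [663.0, 268.0], [454.0, 276.0]]
tray 5898 [ 533. -231.] [134. 202.] 89.7 [[432.0, -298.0], [634.0, -299.0], [635.0, -165.0], [433.0, -164.0]]
marker 277 [398.  20.] [115.  12.] 77.3 [[380.0, -34.0], [392.0, -37.0], [417.0, 75.0], [405.0, 78.0]]
timer 768 [727.  78.] [62. 63.] 88.3 [[694.0, 48.0], [757.0, 46.0], [759.0, 107.0], [696.0, 109.0]]
jar 461 [ 690. -203.] [43. 56.] 43.6 [[656.0, -197.0], [694.0, -238.0], [725.0, -208.0], [687.0, -167.0]]
dropper 132 [632. 154.] [29. 23.] 43.6 [[613.0, 152.0], [629.0, 135.0], [650.0, 156.0], [634.0, 172.0]]
dispenser 1762 [607. -17.] [127.  85.] 0.6 [[542.0, 25.0], [543.0, -60.0], [671.0, -58.0], [670.0, 26.0]]
plunger_top 224 [633. -17.] [31. 32.] 43.8 [[611.0, -16.0], [634.0, -40.0], [656.0, -18.0], [633.0, 5.0]]
cassette_1 601 [573. -16.] [70. 38.] 88.4 [[552.0, -50.0], [591.0, -51.0], [593.0, 18.0], [554.0, 20.0]]
scene plunger ((641.3139038085938, -17.761829376220703), (40.298519134521484, 34.452518463134766), 30.580902099609375)
```

View pics/c1.png

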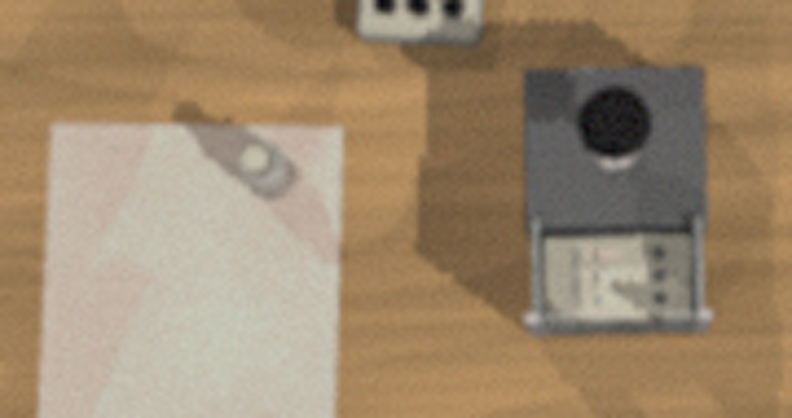

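The crop confirms the grey dispenser with its stack. The plunger is at about (633,-17). I turn the tool so the jaws open along world y, which makes tool x = +y and tool y = +x, and close the fingers.

Request:
move_arm --delta_rot '[[0,0,-8.33],[0,0,-8.33],[0,0,-8.33],[0,0,0],[0,0,0]]' --xyz '[[0,0,0],[0,0,0],[0,0,0],[-38,28,0],[-38,28,0]]' --fingers '[1,1,1,1,1]' --newtons 20

```text
t: 2.1
position: [299.3, 444.7, 188.5]
tool_rot: [[-0.003, 1.0, 0.0], [1.0, 0.003, -0.0], [-0.0, 0.0, -1.0]]
ft_force: [1.1, -0.7, 0.5]
gripper_width: 54.2
```

Request:
move_arm --delta_rot '[[0,0,0],[0,0,0],[0,0,0],[0,0,0],[0,0,0]]' --xyz '[[-38,28,0],[-38,28,0],[-38,28,0],[-38,28,0],[-38,28,0]]' --fingers '[1,1,1,1,1]'

```text
t: 2.6
position: [440.0, 253.3, 189.0]
tool_rot: [[0.001, 1.0, 0.001], [1.0, -0.001, 0.001], [0.001, 0.001, -1.0]]
ft_force: [0.9, 0.9, 0.5]
gripper_width: 13.7
```

Request:
move_arm --delta_rot '[[0,0,0],[0,0,0],[0,0,0],[0,0,0],[0,0,0]]' --xyz '[[-38,28,0],[-38,28,0],[-38,28,0],[-38,28,0],[-38,28,0]]' --fingers '[1,1,1,1,1]'

```text
t: 3.1
position: [579.9, 63.0, 188.9]
tool_rot: [[0.001, 1.0, 0.0], [1.0, -0.001, 0.0], [0.0, 0.0, -1.0]]
ft_force: [0.4, 1.4, -0.3]
gripper_width: 0.3
```

Request:
move_arm --delta_rot '[[0,0,0],[0,0,0],[0,0,0]]' --xyz '[[-40,27,0],[-40,27,0],[0,0,0]]' --fingers '[1,1,1]'

```text
t: 3.4
position: [635.7, -20.4, 187.8]
tool_rot: [[0.006, 1.0, 0.001], [1.0, -0.006, -0.002], [-0.002, 0.001, -1.0]]
ft_force: [-0.7, 1.0, 0.1]
gripper_width: 0.6
```

```bash
python3 - <<'E'
from h import *
i=r.camera_info('wrist');a=r.capture('wrist');cv2.imwrite('pics/w1.png',a[:,:,::-1])
K=np.array(i['camera_matrix']);R=np.array(i['R']);t=np.array(i['t']);C=-R.T@t
print(np.round(K,1).tolist(),np.round(R,2).tolist(),np.round(C))
def wb(u,v,z):
    x,y=(u-K[0,2])/K[0,0],(v-K[1,2])/K[1,1];th=np.hypot(x,y)
    d=R.T@np.array([x/th*np.sin(th),y/th*np.sin(th),np.cos(th)]);return (C+d*(z-C[2])/d[2])[:2]
for m in r.masks_of('wrist','plunger_top')[:3]:
    e=m['extent'];ys,xs=np.nonzero(m['region']);print(m['score'],np.round(e),np.round(wb(xs.mean(),ys.mean(),108)))
print(r.read_state()['position'],r.read_state()['t'])
E
```

```text
[[371.6, 0.0, 315.7], [0.0, 371.6, 241.5], [0.0, 0.0, 1.0]] [[0.01, 1.0, -0.0], [0.97, -0.01, 0.24], [0.24, -0.0, -0.97]] [571. -21. 384.]
0.75 [300. 217. 341. 262.] [633. -18.]
0.39 [361.   4. 411.  18.] [452.  36.]
[632.91021397 -15.9633303  188.09616877] 3.5
```

View pics/w1.png

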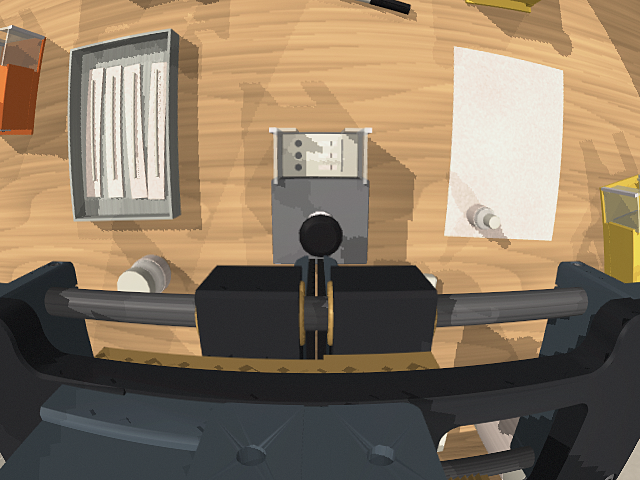

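The wrist view shows the plunger at (320,237), which gives (633,-18), directly under the closed fingers. The stack is in the mouth and the sheet is on the right of the picture (world +y). Next, the press.

Request:
move_arm --delta_rot '[[0,0,0],[0,0,0],[0,0,0],[0,0,0]]' --xyz '[[0,0,30],[0,0,25],[0,0,10],[0,0,0]]' --fingers '[1,1,1,1]'

```text
t: 3.9
position: [631.4, -13.9, 122.6]
tool_rot: [[-0.001, 1.0, -0.003], [1.0, 0.001, 0.0], [0.0, -0.003, -1.0]]
ft_force: [0.4, 0.3, 0.7]
gripper_width: 0.4
```

Request:
move_arm --delta_rot '[[0,0,0],[0,0,0],[0,0,0],[0,0,0],[0,0,0]]' --xyz '[[0,0,6],[0,0,6],[0,0,6],[0,0,6],[0,0,5]]' --fingers '[1,1,1,1,1]'

```text
t: 4.4
position: [632.8, -15.3, 94.3]
tool_rot: [[0.001, 1.0, -0.0], [1.0, -0.001, 0.0], [0.0, -0.0, -1.0]]
ft_force: [-0.1, -0.0, 1.0]
gripper_width: 0.4
```

```bash
python3 - <<'E'
from h import *
for k in range(2):
    a=r.capture('scene');s=r.read_state();print(s['t'],np.round(s['position'],1),np.round(s['ft_force'],1),np.round(s['effort'],1))
A=cv2.resize(a[190:330,230:410],None,fx=4.2,fy=4.2,interpolation=cv2.INTER_CUBIC)
cv2.imwrite('pics/s2.png',A[:,:,::-1])
E
```

```text
4.45 [632.3 -15.2  93.4] [-0.3  0.8  0. ] [  0.  -50.3 -22.8  -0.   -0.   -0. ]
4.5 [632.4 -15.2  93.8] [ 0.2  0.1 -0.4] [  0.  -48.  -21.6  -0.    0.   -0. ]
```

View pics/s2.png

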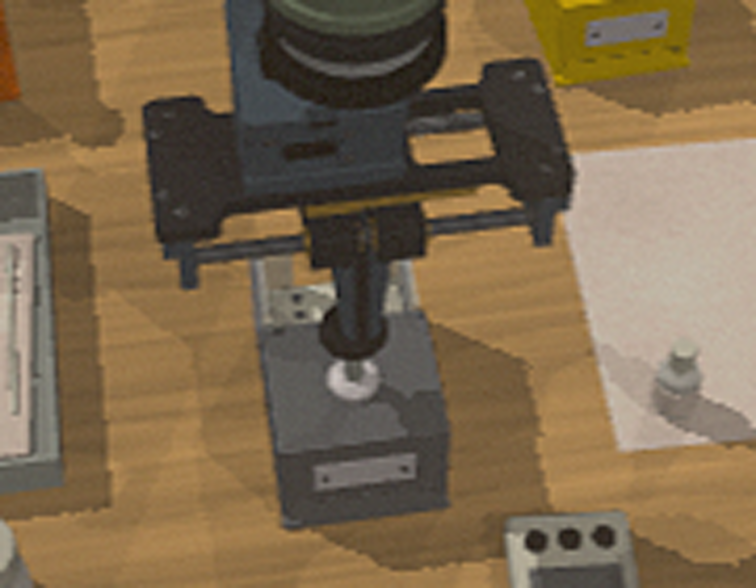

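```bash
python3 - <<'E'
from h import *
a=r.capture('top')
for z in (110,86,82,61): print(z,np.round((proj('scene',[633,-17,z])-[230,190])*4.2),np.round((proj('top',[633,-17,z])-[290,160])*8))
for X in ([676,-60,61],[676,26,61],[676,-60,0],[676,26,0]): print(X,np.round((proj('scene',X)-[230,190])*4.2))
for c in ('scene','top'):
  for m in r.masks_of('scene' if c=='scene' else 'top','plunger_top')[:5]: print(c,round(m['score'],2),np.round(m['extent']))
  for m in r.find_in(c,'cassette_1')[:5]: print(c,'cas',round(m['score'],2),np.round(m['extent']))
A=cv2.resize(a[160:260,290:390],None,fx=6,fy=6,interpolation=cv2.INTER_CUBIC)
cv2.imwrite('pics/t2.png',A[:,:,::-1])
E
```

```text
110 [352. 318.] [233. 256.]
86 [352. 347.] [233. 276.]
82 [352. 352.] [233. 279.]
61 [353. 377.] [234. 295.]
[676, -60, 61] [278. 460.]
[676, 26, 61] [453. 437.]
[676, -60, 0] [282. 525.]
[676, 26, 0] [449. 502.]
scene 0.59 [376. 164. 387. 176.]
scene 0.54 [511. 250. 526. 266.]
scene 0.52 [308. 265. 324. 283.]
scene 0.49 [203. 171. 218. 186.]
scene 0.47 [117. 227. 130. 244.]
scene cas 0.56 [297. 260. 326. 267.]
top 0.73 [427. 346. 442. 365.]
top 0.7 [518. 261. 536. 273.]
top 0.61 [ 96. 176. 117. 195.]
top 0.57 [210. 336. 228. 350.]
```

View pics/t2.png

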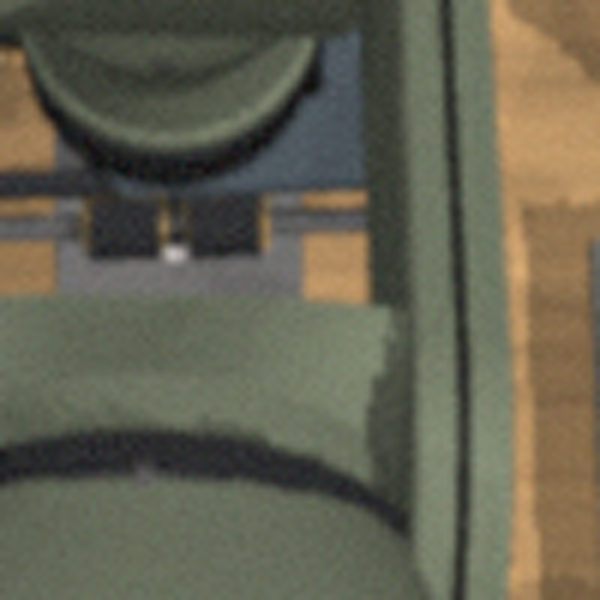

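```bash
python3 - <<'E'
from h import *
a=r.capture('wrist');b=r.capture('scene')
A=cv2.resize(a[60:300,220:420],(500,600),interpolation=cv2.INTER_CUBIC)
B=cv2.resize(b[240:300,290:340],(300,360),interpolation=cv2.INTER_CUBIC)
B=np.vstack([B,np.zeros((240,300,3),np.uint8)])
A=np.clip(np.hstack([A,B]).astype(float)*1.7+15,0,255).astype(np.uint8)
cv2.imwrite('pics/w2.png',A[:,:,::-1])
s=r.read_state();print(s['t'],s['ft_force'],s['ft_torque'])
E
```

```text
4.85 [ 0.01572972  0.12071992 -0.29798869] [ 0.07599143 -0.02110272  0.01832351]
```

View pics/w2.png

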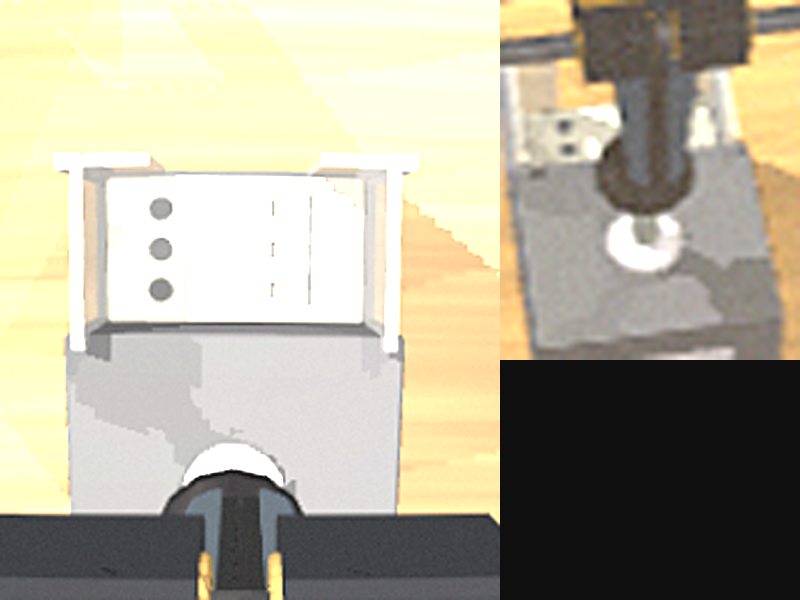

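No cassette is out yet and the force reads about 0, so the head is still essentially up. The height or force reading disagrees with my estimate. I go on down in small steps and watch the force.

Request:
move_arm --delta_rot '[[0,0,0],[0,0,0]]' --xyz '[[0,0,5],[0,0,0]]' --fingers '[1,1]'

```text
t: 5.05
position: [632.4, -15.2, 89.0]
tool_rot: [[0.001, 1.0, -0.001], [1.0, -0.001, 0.0], [0.0, -0.001, -1.0]]
ft_force: [-0.1, -0.8, 0.6]
gripper_width: 0.7
```

```bash
cat > st.py <<'E'
from h import *
F=[]
for k in range(3):
    a=r.capture('scene');s=r.read_state();F.append(np.r_[s['position'],s['ft_force'],s['effort'][1:3]])
print(s['t'],np.round(np.mean(F,0),2))
print([np.round(m['extent']) for m in r.find_in('scene','plunger_top') if 300<m['extent'][0]<330],[np.round(m['extent']) for m in r.find_in('scene','cassette_1')])
# bottom of dark head / top of the white collar along the column of the stem
print(a[258:286,314].mean(1).astype(int).tolist())
E
python3 st.py
```

```text
5.2 [ 6.3268e+02 -1.5180e+01  8.9430e+01  3.7000e-01  2.6000e-01  1.2000e-01
 -4.7850e+01 -2.1290e+01]
[array([306., 262., 322., 282.])] [array([295., 259., 327., 266.])]
[44, 46, 51, 51, 48, 53, 50, 51, 49, 52, 51, 58, 53, 53, 49, 46, 31, 42, 96, 88, 84, 83, 86, 160, 160, 159, 162, 98]
```

```bash
python3 - <<'E'
import cv2
a=cv2.imread('pics/scene1.png')
for c in (312,314,316): print(a[255:290,c].mean(1).astype(int).tolist())
E
```

```text
[100, 104, 167, 155, 176, 158, 84, 33, 40, 42, 45, 43, 41, 46, 43, 47, 44, 46, 43, 37, 42, 96, 89, 85, 105, 123, 163, 153, 152, 131, 86, 79, 79, 83, 79]
[99, 112, 161, 141, 134, 138, 85, 30, 44, 44, 41, 40, 46, 46, 43, 45, 41, 46, 46, 36, 39, 90, 85, 84, 76, 81, 147, 148, 147, 153, 98, 75, 83, 80, 80]
[119, 129, 154, 150, 163, 155, 94, 30, 41, 45, 44, 47, 40, 42, 48, 43, 46, 46, 44, 37, 62, 125, 119, 94, 102, 115, 123, 148, 138, 117, 75, 72, 81, 82, 82]
```

Request:
move_arm --delta_rot '[[0,0,0],[0,0,0]]' --xyz '[[0,0,5],[0,0,0]]' --fingers '[1,1]'

```text
t: 5.5
position: [633.3, -15.2, 84.6]
tool_rot: [[0.001, 1.0, 0.001], [1.0, -0.001, 0.0], [0.0, 0.001, -1.0]]
ft_force: [0.9, 0.6, 2.4]
gripper_width: 0.8
```

```bash
python3 st.py
```

```text
5.65 [ 6.3329e+02 -1.5210e+01  8.5020e+01  1.7000e-01  6.2000e-01  2.1500e+00
 -4.6360e+01 -2.0090e+01]
[array([305., 262., 320., 283.])] [array([287., 251., 337., 318.]), array([297., 259., 326., 266.])]
[54, 48, 50, 50, 52, 51, 56, 55, 54, 52, 52, 53, 54, 49, 56, 54, 37, 38, 96, 89, 87, 82, 82, 158, 164, 158, 159, 98]
```

Request:
move_arm --delta_rot '[[0,0,0],[0,0,0]]' --xyz '[[0,0,4],[0,0,4]]' --fingers '[1,1]'

```text
t: 5.95
position: [633.3, -15.2, 77.3]
tool_rot: [[0.001, 1.0, 0.001], [1.0, -0.001, 0.0], [0.0, 0.001, -1.0]]
ft_force: [0.3, -1.1, 7.0]
gripper_width: 0.8
```

```bash
python3 st.py
```

```text
6.1 [ 6.3328e+02 -1.5220e+01  7.6770e+01  1.0000e+00 -1.0000e-02  3.7800e+00
 -4.5710e+01 -1.9170e+01]
[array([306., 267., 318., 282.])] []
[36, 49, 47, 48, 50, 51, 53, 52, 50, 58, 49, 52, 54, 52, 54, 56, 52, 53, 50, 40, 73, 85, 88, 158, 162, 159, 163, 99]
```

Contact started at a reported TCP z of about 85, and the head has gone down about 8 mm at 77. The reported z is therefore about 33 mm lower than the fingers really are relative to the stated geometry. I rely on contact and force, and go on to the stop.

Request:
move_arm --delta_rot '[[0,0,0],[0,0,0],[0,0,0],[0,0,0]]' --xyz '[[0,0,4],[0,0,4],[0,0,4],[0,0,4]]' --fingers '[1,1,1,1]'

```text
t: 6.6
position: [633.3, -15.2, 61.7]
tool_rot: [[0.001, 1.0, 0.001], [1.0, -0.001, 0.0], [0.0, 0.001, -1.0]]
ft_force: [-0.5, 0.6, 9.4]
gripper_width: 0.7
```

```bash
python3 st.py
```

```text
6.75 [ 6.3331e+02 -1.5210e+01  6.1250e+01  1.9000e-01  2.4000e-01  6.8400e+00
 -4.4130e+01 -1.8070e+01]
[array([310., 270., 324., 283.])] [array([297., 267., 307., 267.])]
[43, 40, 38, 41, 40, 41, 48, 52, 52, 53, 55, 52, 51, 52, 53, 51, 50, 50, 55, 53, 54, 49, 51, 36, 50, 135, 141, 107]
```

Request:
move_arm --delta_rot '[[0,0,0],[0,0,0],[0,0,0]]' --xyz '[[0,0,3],[0,0,3],[0,0,2]]' --fingers '[1,1,1]'

```text
t: 7.15
position: [633.5, -15.2, 56.8]
tool_rot: [[0.001, 1.0, 0.002], [1.0, -0.001, -0.0], [-0.0, 0.002, -1.0]]
ft_force: [-8.5, 0.9, 32.3]
gripper_width: 0.4
```

```bash
python3 st.py
```

```text
7.3 [ 6.3344e+02 -1.5210e+01  5.6910e+01 -5.1600e+00  1.3000e-01  2.2730e+01
 -3.4230e+01 -1.5740e+01]
[] [array([296., 262., 306., 267.])]
[41, 46, 37, 39, 41, 42, 44, 45, 53, 51, 55, 52, 54, 52, 54, 52, 50, 55, 49, 55, 49, 53, 50, 52, 41, 49, 151, 107]
```

On the stop at 23–32 N, with a reported z of 57. Now release upward.

Request:
move_arm --delta_rot '[[0,0,0],[0,0,0],[0,0,0],[0,0,0],[0,0,0]]' --xyz '[[0,0,-8],[0,0,-10],[0,0,-15],[0,0,-25],[0,0,-40]]' --fingers '[1,1,1,1,1]'

```text
t: 7.9
position: [630.0, -15.1, 148.1]
tool_rot: [[0.001, 1.0, -0.009], [1.0, -0.001, 0.0], [0.0, -0.009, -1.0]]
ft_force: [0.2, -0.6, -0.0]
gripper_width: 0.5
```

Request:
move_arm --delta_rot '[[0,0,0],[0,0,0],[0,0,0],[0,0,0],[0,0,0]]' --xyz '[[-25,-35,-10],[-25,-35,0],[-20,-40,0],[0,0,0],[0,0,0]]' --fingers '[1,1,1,1,1]'

```text
t: 8.4
position: [521.9, -85.3, 160.5]
tool_rot: [[0.002, 1.0, -0.001], [1.0, -0.002, 0.001], [0.001, -0.001, -1.0]]
ft_force: [-0.5, 0.4, 0.5]
gripper_width: 0.4
```

```bash
python3 - <<'E'
from h import *
s=r.read_state();print(s['t'],s['position'],np.round(s['ft_force'],1),s['joint_positions'])
a=r.capture('scene');b=r.capture('top')
for c in ('scene','top'):
  for m in r.masks_of(c,'cassette_1')[:4]:
    q,bx=rect(c,m['region'].astype(np.uint8),9);print(c,round(m['score'],2),np.round(m['extent']),np.round(q[0]),np.round(q[1]),q[2])
A=cv2.resize(a[120:330,200:480],(800,600),interpolation=cv2.INTER_CUBIC)
cv2.imwrite('pics/s3.png',A[:,:,::-1])
# project reported tip and tip+33
p=s['position']
for dz in (-8,25,104-33,71,40): print(dz,(proj('scene',p+[0,0,dz])-[200,120])*2.857)
E
```

```text
8.4 [521.87967261 -85.34346147 160.45882275] [-0.5  0.4  0.5] [-1.84111280e-01  2.68238054e-01  1.71332310e+00  4.25752475e-04
  1.16117422e+00 -1.75306486e+00]
scene 0.71 [301. 247. 318. 262.] [521. -13.] [40. 39.] 82.43514251708984
-8 [209.53911232 272.60623635]
25 [206.09858576 240.75254126]
71 [200.97307847 193.29865775]
71 [200.97307847 193.29865775]
40 [204.47111758 225.68482581]
```

View pics/s3.png

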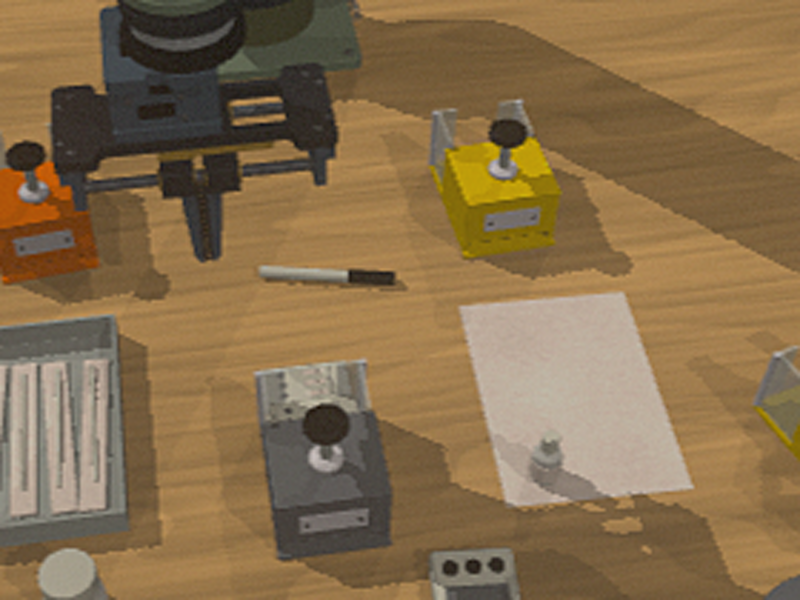

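The arm is clear, the plunger is back up and the other things are undisturbed. The magazine hides the counter in front of the mouth here, so I use the wrist camera.

```bash
cat >> h.py <<'E'
def wb(i,u,v,z):
    K=np.array(i['camera_matrix']);R=np.array(i['R']);t=np.array(i['t']);C=-R.T@t
    x,y=(u-K[0,2])/K[0,0],(v-K[1,2])/K[1,1];th=np.hypot(x,y)
    d=R.T@np.array([x/th*np.sin(th),y/th*np.sin(th),np.cos(th)]);return (C+d*(z-C[2])/d[2])[:2]
def wcas(z=9,th='cassette_1'):
    i=r.camera_info('wrist');a=r.capture('wrist')
    for m in r.masks_of('wrist',th)[:4]:
        ct=max(cv2.findContours(m['region'].astype(np.uint8),0,2)[0],key=cv2.contourArea)[:,0]
        q=cv2.minAreaRect(np.array([wb(i,*p,z) for p in ct],np.float32));print(round(m['score'],2),np.round(m['extent']),np.round(q[0]),np.round(q[1]),round(q[2],1),np.round(cv2.boxPoints(q)).tolist())
    return a
E
python3 - <<'E'
from h import *
a=wcas()
cv2.imwrite('pics/w3.png',a[:,:,::-1])
E
```

```text
0.97 [371. 256. 417. 266.] [562.  -9.] [46.  9.] 89.5 [[557.0, -32.0], [567.0, -32.0], [567.0, 15.0], [558.0, 15.0]]
0.67 [351. 192. 423. 237.] [519. -18.] [42. 71.] 1.0 [[497.0, 18.0], [498.0, -54.0], [540.0, -53.0], [539.0, 18.0]]
```

View pics/w3.png

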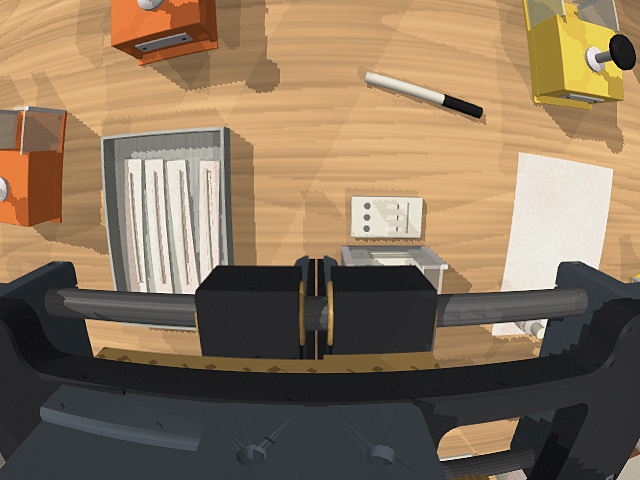

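The wrist view shows the ejected cassette flat at (387,215), which gives (519,-18) with yaw about 1°. The next one has dropped in the magazine, so one clean ejection. Finger contact on the head at 110/82 mm puts the real tips about 25 mm above the reported TCP. I will find the counter by touch, with a small tilt (body towards -x) for clearance to the magazine.

Request:
move_arm --delta_rot '[[0,0,0],[0,0,0],[0,0,0],[0,0,0],[-8.5,0,0]]' --xyz '[[0,-5,45],[0,0,45],[0,0,45],[0,0,5],[0,0,0]]' --fingers '[1,1,1,1,1]'

```text
t: 9.2
position: [523.8, -85.5, 20.6]
tool_rot: [[-0.001, 0.988, 0.154], [1.0, 0.001, -0.001], [-0.001, 0.154, -0.988]]
ft_force: [-0.5, 0.9, -0.9]
gripper_width: 0.6
```

Request:
move_arm --delta_rot '[[0,0,0],[0,0,0],[0,0,0],[0,0,0]]' --xyz '[[0,-2,12],[0,-1,8],[0,-1,6],[0,0,0]]' --fingers '[1,1,1,1]'

```text
t: 9.6
position: [519.1, -85.2, -5.4]
tool_rot: [[0.0, 0.989, 0.149], [1.0, -0.0, -0.0], [-0.0, 0.149, -0.989]]
ft_force: [0.4, 0.5, 0.5]
gripper_width: -0.0
```

```bash
python3 - <<'E'
from h import *
a=r.capture('scene');s=r.read_state();print(s['t'],np.round(s['position'],1),np.round(s['ft_force'],1),np.round(s['tool_rot'][:,2],3))
b=wcas()
A=cv2.resize(a[190:270,230:340],(700,510),interpolation=cv2.INTER_CUBIC)
cv2.imwrite('pics/s4.png',A[:,:,::-1])
E
```

```text
9.65 [519.1 -85.2  -5.2] [0.  0.  0.7] [ 0.149 -0.    -0.989]
0.94 [430. 334. 473. 348.] [561.  -4.] [ 7. 27.] 0.5 [[557.0, 10.0], [557.0, -17.0], [564.0, -17.0], [564.0, 10.0]]
0.76 [436. 327. 485. 340.] [554.  -1.] [ 7. 32.] 0.1 [[551.0, 15.0], [551.0, -18.0], [557.0, -18.0], [557.0, 15.0]]
0.67 [429. 347. 487. 367.] [573.   3.] [17. 40.] 0.1 [[564.0, 22.0], [564.0, -17.0], [581.0, -17.0], [581.0, 22.0]]
0.59 [381. 240. 502. 297.] [511. -18.] [71. 31.] 89.3 [[495.0, -54.0], [526.0, -54.0], [527.0, 17.0], [496.0, 17.0]]
```

View pics/s4.png

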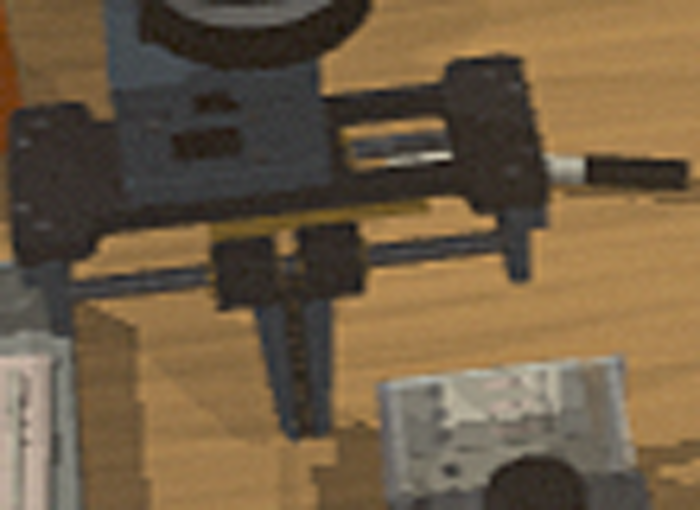

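The reported z is -5 with no counter contact, so the offset is confirmed. I descend further in small steps until touch.

Request:
move_arm --delta_rot '[[0,0,0],[0,0,0],[0,0,0]]' --xyz '[[0,-1,6],[0,-1,5],[0,0,0]]' --fingers '[1,1,1]'

```text
t: 10.05
position: [516.7, -85.0, -17.6]
tool_rot: [[0.001, 0.989, 0.146], [1.0, -0.001, 0.0], [0.0, 0.146, -0.989]]
ft_force: [0.1, 0.5, -0.1]
gripper_width: 0.5
```

Request:
move_arm --delta_rot '[[0,0,0],[0,0,0]]' --xyz '[[0,0,2],[0,0,0]]' --fingers '[1,1]'

```text
t: 10.25
position: [517.6, -85.1, -18.9]
tool_rot: [[0.001, 0.989, 0.148], [1.0, -0.001, 0.0], [0.0, 0.148, -0.989]]
ft_force: [0.2, -0.1, 0.7]
gripper_width: 0.6
```

Request:
move_arm --delta_rot '[[0,0,0],[0,0,0]]' --xyz '[[0,0,2],[0,0,0]]' --fingers '[1,1]'

```text
t: 10.45
position: [518.0, -85.1, -20.8]
tool_rot: [[0.001, 0.989, 0.148], [1.0, -0.001, 0.0], [0.0, 0.148, -0.989]]
ft_force: [-1.1, -0.6, 0.4]
gripper_width: 0.4
```

Request:
move_arm --delta_rot '[[0,0,0],[0,0,0]]' --xyz '[[0,0,2],[0,0,0]]' --fingers '[1,1]'

```text
t: 10.65
position: [518.5, -85.2, -22.4]
tool_rot: [[0.001, 0.989, 0.148], [1.0, -0.001, -0.0], [-0.0, 0.148, -0.989]]
ft_force: [-1.1, 0.2, 3.9]
gripper_width: 0.6
```

Touch at reported z -22.4 (about 4 N). I lift 2.5 mm and start the push.

Request:
move_arm --delta_rot '[[0,0,0],[0,0,0],[0,0,0],[0,0,0],[0,0,0]]' --xyz '[[0,0,-2.5],[8,0,0],[8,0,0],[6,0,0],[6,0,0]]' --fingers '[1,1,1,1,1]'

```text
t: 11.15
position: [517.8, -56.3, -20.3]
tool_rot: [[0.0, 0.989, 0.148], [1.0, -0.0, 0.0], [0.0, 0.148, -0.989]]
ft_force: [0.1, 0.3, -0.2]
gripper_width: 0.3
```

Request:
move_arm --delta_rot '[[0,0,0],[0,0,0],[0,0,0],[0,0,0],[0,0,0]]' --xyz '[[7,0,0],[7,0,0],[7,0,0],[7,0,0],[7,0,0]]' --fingers '[1,1,1,1,1]'

```text
t: 11.65
position: [518.0, -21.5, -20.2]
tool_rot: [[0.001, 0.989, 0.148], [1.0, -0.001, 0.0], [0.0, 0.148, -0.989]]
ft_force: [0.2, -0.2, -0.0]
gripper_width: 0.7
```

```bash
python3 - <<'E'
from h import *
s=r.read_state();print(s['t'],np.round(s['position'],1),np.round(s['ft_force'],1))
b=wcas();cv2.imwrite('pics/w5.png',b[:,:,::-1])
E
```

```text
11.65 [518.  -21.5 -20.2] [ 0.2 -0.2 -0. ]
0.56 [339. 256. 473. 336.] [506.  21.] [69. 17.] 84.3 [[494.0, -12.0], [511.0, -14.0], [518.0, 55.0], [501.0, 57.0]]
0.41 [500. 167. 640. 439.] [481. 154.] [73. 68.] 88.3 [[446.0, 118.0], [514.0, 116.0], [516.0, 189.0], [448.0, 191.0]]
```

View pics/w5.png

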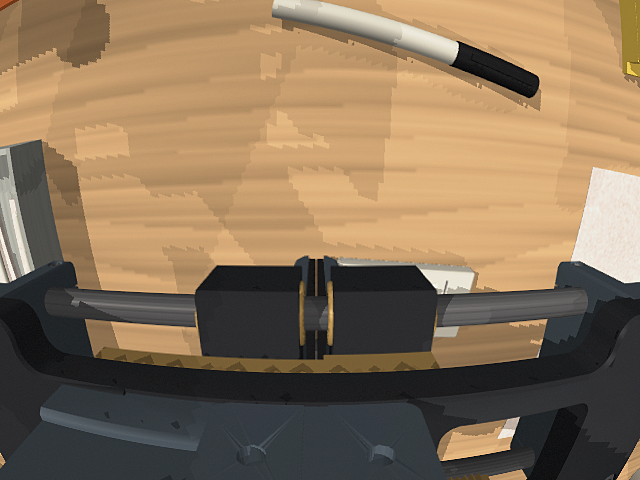

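The cassette is moving: its end is at y≈-13, visible at (405-475,256-336), with a skew of about 5° because the contact is on its near side. I back off slightly, shift 5 mm to +x and push on.

Request:
move_arm --delta_rot '[[0,0,0],[0,0,0],[0,0,0],[0,0,0],[0,0,0]]' --xyz '[[-4,0,0],[0,5,1.5],[6,0,0],[7,0,0],[7,0,0]]' --fingers '[1,1,1,1,1]'

```text
t: 12.25
position: [523.2, -5.7, -20.9]
tool_rot: [[0.001, 0.989, 0.148], [1.0, -0.001, -0.0], [0.0, 0.148, -0.989]]
ft_force: [0.1, -0.7, -0.7]
gripper_width: 0.4
```

Request:
move_arm --delta_rot '[[0,0,0],[0,0,0],[0,0,0],[0,0,0],[0,0,0]]' --xyz '[[7,0,0],[7,0,0],[7,0,0],[7,0,0],[7,0,0]]' --fingers '[1,1,1,1,1]'

```text
t: 12.75
position: [523.2, 29.5, -20.9]
tool_rot: [[0.001, 0.989, 0.148], [1.0, -0.001, 0.0], [0.0, 0.148, -0.989]]
ft_force: [-0.4, -0.1, -0.5]
gripper_width: 0.3
```

```bash
cat > look.py <<'E'
from h import *
import sys
s=r.read_state();print(s['t'],np.round(s['position'],1),np.round(s['ft_force'],1))
for c in ('scene','top'):
  a=r.capture(c)
  for m in r.masks_of(c,'cassette_1')[:4]:
    q,bx=rect(c,m['region'].astype(np.uint8),9)
    if q[0][0]<600: print(c,round(m['score'],2),np.round(m['extent']),np.round(q[0]),np.round(q[1]),round(q[2]),np.round(bx).tolist())
  cv2.imwrite(f'pics/{sys.argv[1]}{c}.png',a[:,:,::-1])
E
python3 look.py a
```

```text
12.75 [523.2  29.5 -20.9] [-0.4 -0.1 -0.5]
scene 0.56 [332. 245. 363. 258.] [525.  73.] [70. 45.] 86 [[501.0, 39.0], [546.0, 37.0], [550.0, 106.0], [505.0, 109.0]]
top 0.76 [305. 220. 338. 240.] [575. -18.] [37. 68.] 1 [[556.0, 16.0], [557.0, -53.0], [594.0, -52.0], [593.0, 17.0]]
```

The cassette is at (525,73) with a skew of about 3°, tracking the tool. Push on.

Request:
move_arm --delta_rot '[[0,0,0],[0,0,0],[0,0,0],[0,0,0],[0,0,0]]' --xyz '[[-3,0,0],[0,4,0.6],[4,0,0],[7,0,0],[7,0,0]]' --fingers '[1,1,1,1,1]'

```text
t: 13.45
position: [527.3, 44.3, -20.9]
tool_rot: [[0.001, 0.989, 0.148], [1.0, -0.001, -0.0], [0.0, 0.148, -0.989]]
ft_force: [0.2, -0.4, 1.2]
gripper_width: 0.7
```

Request:
move_arm --delta_rot '[[0,0,0],[0,0,0],[0,0,0],[0,0,0],[0,0,0]]' --xyz '[[7,0,0],[7,0,0],[7,0,0],[7,0,0],[7,0,0]]' --fingers '[1,1,1,1,1]'

```text
t: 13.95
position: [527.2, 79.6, -20.9]
tool_rot: [[0.0, 0.989, 0.148], [1.0, -0.0, 0.0], [0.0, 0.148, -0.989]]
ft_force: [0.4, -0.4, 0.3]
gripper_width: 0.3
```

```bash
python3 look.py b
```

```text
13.95 [527.2  79.6 -20.9] [ 0.4 -0.4  0.3]
scene 0.93 [352. 238. 383. 258.] [522. 125.] [71. 50.] 90 [[497.0, 90.0], [547.0, 89.0], [547.0, 160.0], [497.0, 160.0]]
scene 0.48 [294. 261. 326. 266.] [547. -14.] [69. 18.] 90 [[538.0, -49.0], [556.0, -49.0], [557.0, 20.0], [539.0, 20.0]]
top 0.76 [304. 219. 336. 238.] [576. -17.] [43. 73.] 3 [[552.0, 18.0], [556.0, -55.0], [599.0, -52.0], [595.0, 21.0]]
```

The cassette is straight again at (522,125). About 72 mm to go.

Request:
move_arm --delta_rot '[[0,0,0],[0,0,0],[0,0,0],[0,0,0],[0,0,0]]' --xyz '[[8,0,0],[8,0,0],[8,0,0],[8,0,0],[8,0,0]]' --fingers '[1,1,1,1,1]'

```text
t: 14.65
position: [527.2, 119.7, -20.9]
tool_rot: [[0.0, 0.989, 0.148], [1.0, -0.0, 0.0], [0.0, 0.148, -0.989]]
ft_force: [0.2, -0.7, -0.1]
gripper_width: 0.5
```

Request:
move_arm --delta_rot '[[0,0,0],[0,0,0],[0,0,0],[0,0,0],[0,0,0]]' --xyz '[[8,0,0],[8,0,0],[8,0,0],[5,0,0],[3,0,0]]' --fingers '[1,1,1,1,1]'

```text
t: 15.15
position: [527.3, 151.5, -20.9]
tool_rot: [[0.0, 0.989, 0.148], [1.0, -0.0, 0.0], [0.0, 0.148, -0.989]]
ft_force: [-0.2, -0.2, 0.0]
gripper_width: 1.0
```

```bash
python3 look.py c
```

```text
15.15 [527.3 151.5 -20.9] [-0.2 -0.2  0. ]
scene 0.74 [384. 236. 413. 255.] [523. 196.] [44. 68.] 0 [[501.0, 230.0], [501.0, 162.0], [545.0, 162.0], [545.0, 230.0]]
top 0.63 [304. 216. 337. 239.] [575. -17.] [45. 71.] 1 [[552.0, 18.0], [553.0, -53.0], [598.0, -52.0], [597.0, 19.0]]
```

The cassette is at (523,196), inside the sheet with about 37 mm to spare on both sides. Back off and lift away.

Request:
move_arm --delta_rot '[[0,0,0],[0,0,0],[0,0,0],[0,0,0],[0,0,0]]' --xyz '[[-8,0,0],[-12,0,0],[0,0,-30],[0,0,-45],[0,0,-45]]' --fingers '[1,1,1,1,1]'

```text
t: 15.85
position: [508.5, 129.4, 98.4]
tool_rot: [[0.002, 0.989, 0.146], [1.0, -0.002, -0.001], [-0.001, 0.146, -0.989]]
ft_force: [1.8, 0.2, 0.9]
gripper_width: 0.5
```

Request:
move_arm --delta_rot '[[0,0,0],[8.5,0,0],[0,0,0],[0,0,0],[0,0,0]]' --xyz '[[0,0,-45],[0,0,-35],[-35,-30,0],[-35,-30,0],[-35,-30,0]]' --fingers '[1,1,1,1,1]'

```text
t: 16.35
position: [407.6, 24.0, 168.6]
tool_rot: [[0.001, 1.0, 0.024], [1.0, -0.001, -0.002], [-0.002, 0.024, -1.0]]
ft_force: [0.3, -0.4, 0.6]
gripper_width: 0.3
```

Request:
move_arm --delta_rot '[[0,0,0],[0,0,0],[0,0,0],[0,0,0],[0,0,0]]' --xyz '[[-40,-10,0],[-40,0,0],[-40,0,0],[0,0,0],[0,0,0]]' --fingers '[1,1,1,1,1]'

```text
t: 16.85
position: [397.8, -95.2, 168.4]
tool_rot: [[0.005, 1.0, 0.023], [1.0, -0.005, -0.001], [-0.0, 0.023, -1.0]]
ft_force: [-0.1, 1.1, 0.3]
gripper_width: 0.2
```

```bash
python3 look.py d; python3 - <<'E'
from h import *
r.capture('top')
for th,n,z in [('sheet',(223,241),0),('tray',(422,245),26),('marker',(305,310),6),('timer',(276,160),18),('jar',(407,168),60),('dropper',(241,205),30)]:
    m=mask('top',th,n)
    if m is not None: q,b=rect('top',m,z);print(th,np.round(q[0]),np.round(q[1]))
E
```

```text
16.85 [397.8 -95.2 168.4] [-0.1  1.1  0.3]
scene 0.73 [298. 259. 326. 269.] [546. -13.] [71. 21.] 90 [[535.0, -49.0], [556.0, -49.0], [557.0, 22.0], [536.0, 23.0]]
scene 0.63 [379. 236. 412. 253.] [523. 195.] [73. 46.] 88 [[499.0, 159.0], [545.0, 158.0], [547.0, 230.0], [501.0, 231.0]]
top 0.84 [209. 249. 240. 265.] [517. 195.] [70. 39.] 88 [[496.0, 161.0], [535.0, 160.0], [537.0, 230.0], [498.0, 231.0]]
top 0.68 [303. 219. 335. 240.] [575. -17.] [70. 42.] 89 [[554.0, -52.0], [595.0, -53.0], [597.0, 17.0], [555.0, 18.0]]
sheet [556. 198.] [152. 211.]
tray [ 532. -232.] [136. 200.]
marker [403.  39.] [78. 11.]
timer [726.  76.] [63. 64.]
jar [ 690. -203.] [40. 56.]
dropper [631. 153.] [24. 26.]
```

View pics/dtop.png

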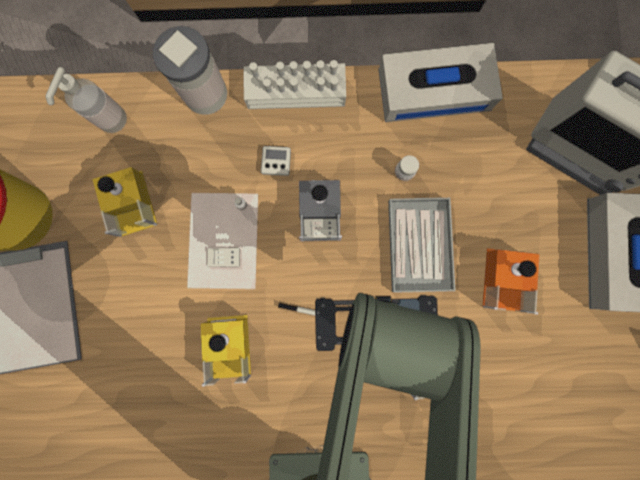

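The cassette lies flat at (224,257) inside the sheet (190-258, 194-288). The bystanders are where they were, and the arm is high and clear.

```bash
python3 -c "
from station import r
print(r.finish_job(), r.read_state()['t'])"
```

```text
the job is handed in; nothing more can be done
the job is handed in; nothing more can be done
```

I pressed the grey dispenser's plunger once to its stop and let it back up. One cassette came out, and I pushed it along the counter onto the paper with closed fingertips. I handed the job in at about 17 s.

**Last checks:**
- **Cassette:** the final top view puts it flat at about (517, 195). Its corners run x 496–537, y 160–231, on a sheet spanning roughly x 450–660, y 124–272. It is wholly on the sheet, with margins of more than 35 mm.
- **Bystanders:** tray, timer, jar and dropper are within 2 mm of their first measured positions. The marker was partly hidden by the arm in that view, so its position does not compare directly, but I saw no contact with it.
- **Dispenser:** the plunger is up, and a cassette is still seen in the magazine. I did not count the remaining stack.
- **Arm:** it ended about 170 mm up, with no contact force beyond sensor noise.

**Disagreements and uncertainties:**
- **Tip height:** the fingertips met things about 33 mm higher than the stated tool geometry predicts. I set the press depth and the pushing height by contact force instead.
- **Press force:** it reached about 32 N at the plunger stop.
- **Skew:** the cassette turned about 5° early in the push. I corrected it with two small sideways shifts of the fingers.
- **Final position:** the scene camera put the cassette about 6 mm further out in x than the top camera did. Either reading is well inside the sheet.

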